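# Heft the print weights and sort them

### The arm

A 6-joint arm with a two-finger parallel gripper is mounted at the origin on the work surface. World frame = base frame: x ahead of the robot, y to its left, z up, the work surface at z = 0. Lengths are in m, angles in rad, forces in N, time in s.
With the tool pointing down it reaches from about 0.3 to 0.775 m from the base axis. Payload 14.6 kg.
Tool frame: the origin (TCP) lies at the very end of the fingers, on their centre line; the grasp point (between the pads) lies 19 mm behind it; z points along the fingers, x is the direction in which the jaws open and shut, and the axes are right-handed (so a half turn about z gives the same grasp; the last joint's range is limited). The gripper opens to 94 mm and grips with 3 to 60 N. Pads are 16 mm wide; open, the fingers measure 119 mm over their backs; the gripper's body (75 mm by 177 mm) begins 78 mm behind the grasp point.
Start: joints at [-1.406, 0.3, 1.521, -0, 1.321, -0.067], TCP at [0.126, -0.535, 0.205] pointing down, gripper open.
Joint ranges: [-3.03, 3.03], [-0.79, 2.21], [0.23, 2.52], [-1.04, 4.18], [0, 3.07], [-2.55, 2.55]. Speed limits (rad/s): [2.22, 2.22, 2.57, 3.14, 3.14, 3.14].

### API

Orientations are given as [roll, pitch, yaw] about the fixed x, y, z axes, in that order (R = Rz(yaw) Ry(pitch) Rx(roll)).
In Python, from station import ctrl gives the robot as it stands.
- The arm moves only by the shell command python3 -m inch 'ROWS' [FORCE]. ROWS is JSON, one flat list of numbers, 7 for each row, row after row: the shift along the tool's x, y, z in cm, then the turn, a rotation vector about the tool's x, y, z in rad, then the opening, from 0 (shut) to 1 (fully open). In form: [tx, ty, tz, wx, wy, wz, claw, tx, ty, tz, wx, wy, wz, claw, ...]. A call has 1 to 20 rows; each row shifts and turns the commanded pose from where the row before left it, along the tool's axes as they then stand; what a row does not reach is not made up. A row lasts 1/8 s, in which the tool goes at most 62.5 mm and 10.7 degrees, less where a joint would pass 70% of its speed; a pose out of reach is approached as far as the arm can. A call is refused whole if a number of a shift passes 6.25 or a number of a turn 0.188, either way. A call with a gripper value outside its range is refused whole. The fingers move at their own pace and stop on an object; FORCE is the grip in N (left out, the last holds). Time passes only in rows, so rows that do not move let the fingers close. It gives the time, the measured TCP pose, the force and the opening at its end, in the units of the state.
- ctrl.get_obs(): the state, without advancing time (a new reading comes with each control period).
- ctrl.camera(name): name is "scene" or "side" or "wrist"; returns (picture, depth): 480x640x3 uint8, red, green, blue; 480x640 float32, m along the optical axis (not along the pixel's ray), 0 where there is no reading.
- ctrl.camera_params(name): a dict with "vertical_fov" (degrees; the focal length in pixels is half the picture's height over the tangent of half this angle, whatever the lens; pixels are square), "cx", "cy" (the principal point, pixels), "camera_from_world" (4x4, takes a point from world to camera coordinates); the wrist camera has in their place "mount" (4x4, takes a point from camera to tool coordinates, whose origin is the TCP and whose axes are the tool frame's). Camera axes: x right, y down, z forward; pixel columns grow to the right and rows downward; lengths in m; the calibration is good to about 2 mm. The wrist camera is an equidistant fisheye: a pixel r from the principal point sees the ray r / f radians off the axis. A picture is of the moment at which its call begins: read the wrist's pose just before it. camera_params takes no time and is no camera call.
- ctrl.hand_in(): hands the job in, once; it reports no verdict.
Trained networks look in the newest picture that a camera, given by its name, has taken for a name from the list of things; names that differ only in an ending like _2 or _b are one class to them, and where a whole thing is asked for, a point or a joint stands for the part that bears it (a point fixed in the world has none). Each returns a list of dicts, best first, with "score" (0 to 1); they miss things now and then, are a little off and sometimes report something else, mostly with a low value. They report only what shows in the picture. A call takes as long as a camera call. They do not tell look-alikes from the thing itself.
- ctrl.spot_in(camera, label): "bbox" ([centre column, centre row, width, height] in pixels, round what is visible of it).
- ctrl.place_of(camera, label): "centre" ([column, row] in pixels: a listed point, or the origin of a listed thing).
The state is a dict: "time_s": time; "qpos": joint angles; "joint_vel": joint speeds; "tau": joint torques, N m; "ee_pos": TCP position; "eef_rot": TCP orientation; "force": force on the tool from outside, world axes, zero at the start; "moment": the same for the moment, N m; "grip_width": finger opening in m.
Only numpy, scipy, OpenCV 4.12 (cv2) and the standard library are available. Lean on these libraries where they do the work, as an engineer would, in place of code of your own. Each camera call takes 0.05 s, during which the arm holds its last target. There are 200 camera calls.

### The job

The three green-capped bottles on the wooden riser look alike, but one hides a steel core, one a lighter aluminium core and one is practically empty: heft them to find out which is which. Set the heaviest down gently on the middle of the cork pad of the print to press it, stand the lightest in the red crate, and leave the middling one standing on the riser; never lay a bottle over, and do not disturb the mug, the brush and the tape roll.

Things in the scene. Friction and masses are not known exactly. Their poses are not given: they have to be found in the camera images.
- bottle_a: White opaque bottle, red and white band, one of three alike. Body 64 mm diameter up to 125 mm height, tapering to a neck (34 mm) at 160; green cap 40 mm diameter, fixed, from 165 to 195 mm height. Origin: centre of its underside, z up. Starts on the riser. Whole mass 0.6 to 0.8 kg (steel core), 0.33 to 0.43 (aluminium) or 0.12 (empty): any may be any. The core lies loose inside, 5 mm of play.
- bottle_b: White opaque bottle, red and white band, one of three alike. Body 64 mm diameter up to 125 mm height, tapering to a neck (34 mm) at 160; green cap 40 mm diameter, fixed, from 165 to 195 mm height. Origin: centre of its underside, z up. Starts on the riser. Whole mass 0.6 to 0.8 kg (steel core), 0.33 to 0.43 (aluminium) or 0.12 (empty): any may be any. The core lies loose inside, 5 mm of play.
- bottle_c: White opaque bottle, red and white band, one of three alike. Body 64 mm diameter up to 125 mm height, tapering to a neck (34 mm) at 160; green cap 40 mm diameter, fixed, from 165 to 195 mm height. Origin: centre of its underside, z up. Starts on the riser. Whole mass 0.6 to 0.8 kg (steel core), 0.33 to 0.43 (aluminium) or 0.12 (empty): any may be any. The core lies loose inside, 5 mm of play.
- riser: Fixed wooden board 340 x 110 x 12 mm on the table, on which the bottles stand in a row along its long (x) axis, about 108 mm apart. Origin at the centre of its underside; top 12 mm above.
- print: Fixed square plywood backing 190 x 190 x 6 mm with a colourful print, and in its middle a cork pad 120 x 120 mm whose top is 14 mm above the table. Origin at the centre of its underside; x and y along its edges.
- crate: Fixed red open-topped plastic crate 140 x 140 x 60 mm (outside), walls and floor 6 mm thick, so the inside is 128 x 128 mm and its floor 6 mm above the table. Origin at the centre of its underside, x and y along its sides. It and the print lie left and right of the riser, either way round.
- mug: Bystander: loose blue mug, rim radius 38 mm, 85 mm high, origin at the centre of its underside. Leave alone.
- brush: Bystander: loose red-handled brush, 180 mm long, lying along its x axis. Leave alone.
- tape: Bystander: loose yellow roll of tape lying flat, 90 mm diameter, 25 mm high, origin at the centre of its underside. Leave alone.
Things that resemble listed ones, but are neither listed nor needed, are in the scene too. What is shaped like the bottle_b but blue is not meant.

How it is judged:
At the end, for the whole second after the job is handed in: All bottles upright (0.1 rad) and at rest: the heaviest on the cork pad, its centre within 45 mm of the pad centre along each edge direction (print carries 5.2 to 9 N), the lightest in the crate (0.6 to 2.2 N), the middling one on the riser (2.5 to 5 N) (contact force between print and anything else between 5.2 and 9 N and contact force between crate and anything else between 0.6 and 2.2 N and contact force between riser and anything else between 2.5 and 5 N and ((x of bottle_a in the frame of print between -0.045 and 0.045 m and y of bottle_a in the frame of print between -0.045 and 0.045 m) or (x of bottle_a in the frame of crate between -0.065 and 0.065 m and y of bottle_a in the frame of crate between -0.065 and 0.065 m) or (x of bottle_a in the frame of riser between -0.17 and 0.17 m and y of bottle_a in the frame of riser between -0.055 and 0.055 m)) and angle between each of bottle_a, bottle_b, bottle_c's own z axis and vertical below 0.1 rad and linear speed of each of bottle_a, bottle_b, bottle_c below 0.02 m/s and ((x of bottle_b in the frame of print between -0.045 and 0.045 m and y of bottle_b in the frame of print between -0.045 and 0.045 m) or (x of bottle_b in the frame of crate between -0.065 and 0.065 m and y of bottle_b in the frame of crate between -0.065 and 0.065 m) or (x of bottle_b in the frame of riser between -0.17 and 0.17 m and y of bottle_b in the frame of riser between -0.055 and 0.055 m)) and ((x of bottle_c in the frame of print between -0.045 and 0.045 m and y of bottle_c in the frame of print between -0.045 and 0.045 m) or (x of bottle_c in the frame of crate between -0.065 and 0.065 m and y of bottle_c in the frame of crate between -0.065 and 0.065 m) or (x of bottle_c in the frame of riser between -0.17 and 0.17 m and y of bottle_c in the frame of riser between -0.055 and 0.055 m))); the robot touches nothing.
It fails at once if a bottle is tipped over (more than 0.7 rad) (angle between any of bottle_a, bottle_b, bottle_c's own z axis and vertical above 0.7 rad).
It fails at once if a bottle is dropped or slammed on the cork pad (faster than 0.25 m/s in the last 10 mm) (((x of bottle_a in the frame of print between -0.06 and 0.06 m and y of bottle_a in the frame of print between -0.06 and 0.06 m) and height (world z) of bottle_a below 0.024 m and linear speed of bottle_a above 0.25 m/s) or ((x of bottle_b in the frame of print between -0.06 and 0.06 m and y of bottle_b in the frame of print between -0.06 and 0.06 m) and height (world z) of bottle_b below 0.024 m and linear speed of bottle_b above 0.25 m/s) or ((x of bottle_c in the frame of print between -0.06 and 0.06 m and y of bottle_c in the frame of print between -0.06 and 0.06 m) and height (world z) of bottle_c below 0.024 m and linear speed of bottle_c above 0.25 m/s)).
It fails at once if mug, brush or tape roll moved more than 30 mm (distance of any of mug, brush, tape from where it was at the start of the episode above 0.03 m).
It also fails if it takes over 69 s, if anything falls off the work surface, if the arm or the gripper's body presses on something with over 40 N, if the wrist force passes 120 N, or if a joint passes its speed limit or range.

## Working session

There is one attempt and no reset: what is moved stays moved. The work goes in short steps, Python scripts to look and compute and a shell command to move; the robot and the scene stay as the last step left them, time stands still between calls to the robot, and variables do not carry over. Pictures are saved under pics/ and viewed, about 8 in all and at most 12, crops included, and the job is handed in when it is done.

```bash
ls; mkdir -p pics; python3 - <<'E'
from station import ctrl
import cv2,numpy as np
o=ctrl.get_obs(); print(o)
for c in("scene","side"):
    p,d=ctrl.camera(c); np.savez(f"pics/{c}0.npz",p=p,d=d)
    cv2.imwrite(f"pics/{c}0.png",p[...,::-1]); print(c,{k:np.round(v,3).tolist() for k,v in ctrl.camera_params(c).items()})
    for l in("bottle_a","riser","print","crate","mug","brush","tape"):
        print(l,[(np.round(x["centre"]).tolist(),round(x["score"],2)) for x in ctrl.place_of(c,l)][:5])
E
```

```text
pics
{'time_s': 0.0, 'qpos': array([-1.40561009e+00,  3.00433918e-01,  1.52157719e+00, -9.47861557e-06,
        1.32070192e+00, -6.66047979e-02]), 'joint_vel': array([ 9.54415642e-05, -7.14002711e-04,  1.78935966e-03, -1.76584561e-03,
       -2.28380531e-04, -1.25548023e-03]), 'tau': array([-8.86130438e-04, -5.31805766e+01, -3.52739453e+01,  7.08010560e-02,
        2.43405683e-02, -9.42661518e-05]), 'ee_pos': array([ 0.1262956 , -0.53503431,  0.20490837]), 'eef_rot': array([-3.14152725e+00,  1.11850363e-03, -1.33900290e+00]), 'force': array([ 0.35346812,  0.481914  , -0.4355707 ]), 'moment': array([ 0.0222478 ,  0.06135877, -0.0447622 ]), 'grip_width': 0.0941215940013443}
scene {'vertical_fov': 54.742, 'cx': 321.374, 'cy': 237.772, 'camera_from_world': [[-0.651, 0.759, 0.005, 0.382], [0.581, 0.502, -0.641, -0.284], [-0.489, -0.414, -0.768, 1.234], [0.0, 0.0, 0.0, 1.0]]}
bottle_a [([411.0, 250.0], 0.96), ([294.0, 288.0], 0.78), ([356.0, 220.0], 0.75), ([328.0, 255.0], 0.74), ([358.0, 180.0], 0.67)]
riser [([326.0, 255.0], 0.78), ([230.0, 188.0], 0.58)]
print [([228.0, 190.0], 0.9), ([328.0, 255.0], 0.54)]
crate [([468.0, 332.0], 0.85)]
mug [([368.0, 399.0], 0.89)]
brush [([261.0, 358.0], 0.58)]
tape [([197.0, 257.0], 0.8), ([329.0, 252.0], 0.31)]
side {'vertical_fov': 42.258, 'cx': 323.427, 'cy': 245.492, 'camera_from_world': [[-0.919, -0.393, 0.02, 0.516], [-0.263, 0.576, -0.774, 0.17], [0.292, -0.717, -0.633, 1.011], [0.0, 0.0, 0.0, 1.0]]}
bottle_a [([270.0, 237.0], 0.98), ([363.0, 314.0], 0.92), ([452.0, 255.0], 0.88), ([250.0, 279.0], 0.68), ([383.0, 265.0], 0.55)]
riser [([323.0, 251.0], 0.69)]
print [([372.0, 175.0], 0.77)]
crate [([264.0, 379.0], 0.66)]
mug [([171.0, 311.0], 0.88), ([380.0, 265.0], 0.27)]
brush [([200.0, 235.0], 0.89)]
tape [([288.0, 181.0], 0.6)]
```

View pics/scene0.png

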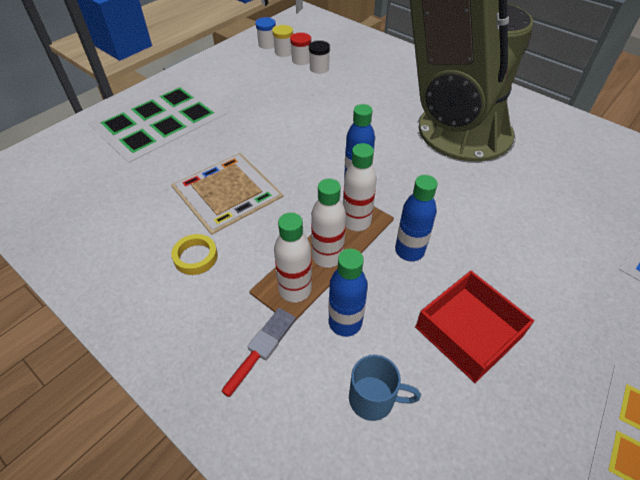

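View pics/side0.png

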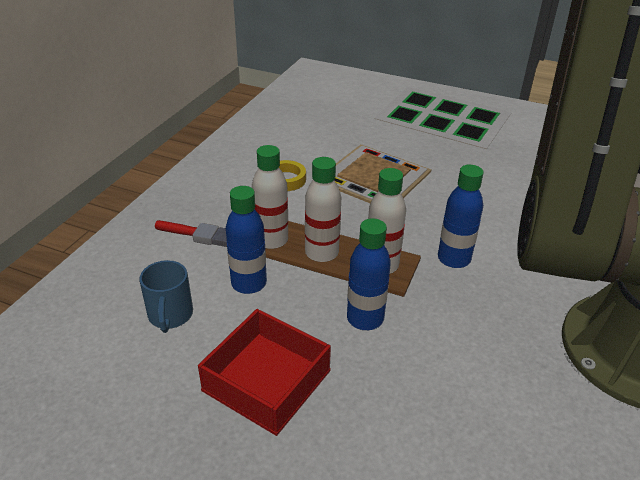

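The scene view shows three white bottles on the riser with caps at about (290,226), (329,192) and (362,156). The blue look-alikes stand off it, caps at about (350,264), (425,188) and (362,116). Crate at (474,325), print at (228,190), mug at (375,390), brush at (258,352), tape at (195,254). The white bottles with red bands on the riser fit the description.

```bash
cat > h.py <<'E'
import numpy as np,cv2
from station import ctrl
def cloud(d,P):
    f=240/np.tan(np.radians(P["vertical_fov"])/2)
    v,u=np.mgrid[:480,:640]
    X=np.stack([(u-P["cx"])/f*d,(v-P["cy"])/f*d,d,np.ones_like(d)],-1)
    return (X@np.linalg.inv(P["camera_from_world"]).T)[...,:3]
E
python3 - <<'E'
from h import *
for c in("scene","side"):
    z=np.load(f"pics/{c}0.npz");p,d=z["p"],z["d"];W=cloud(d,ctrl.camera_params(c))
    hsv=cv2.cvtColor(p,cv2.COLOR_RGB2HSV);H,S,V=[hsv[...,i].astype(int) for i in range(3)]
    ok=(d>0)&(np.hypot(W[...,0],W[...,1])>.2)&(np.hypot(W[...,0],W[...,1])<1)
    def comp(m,name,mn=40,rect=False):
        n,l,st,ce=cv2.connectedComponentsWithStats((m&ok).astype(np.uint8))
        for i in range(1,n):
            if st[i,4]<mn: continue
            q=W[(l==i)&ok]
            if name=="cap":
                zt=np.percentile(q[:,2],95); q=q[q[:,2]>zt-.004]
                print(c,name,np.round(ce[i]),"top",round(zt,3),np.round(cv2.minEnclosingCircle(q[:,:2].astype(np.float32)),3) if 0 else "",np.round((q[:,:2].max(0)+q[:,:2].min(0))/2,3),np.round(np.ptp(q[:,:2],axis=0),3))
            else:
                r=cv2.minAreaRect((q[:,:2]*1000).astype(np.float32)); print(c,name,np.round(ce[i]),st[i,4],np.round(r[0]),np.round(r[1]),round(r[2],1),"z",np.round(np.percentile(q[:,2],[5,50,95]),3))
    comp((H>45)&(H<80)&(S>120)&(V>60)&(W[...,2]>.1),"cap")
    z=W[...,2]
    comp((z>.052)&(z<.066)&((H<8)|(H>172))&(S>150),"crate",100)
    comp((z>.002)&(z<.02)&(H<20)&(H>8)&(S>70),"wood/cork",300)
    comp((z>.003)&(z<.04)&(H<33)&(H>22)&(S>130),"tape",150)
    comp((z>.003)&(z<.05)&((H<6)|(H>174))&(S>130),"red",100)
    comp((z>.02)&(z<.095)&(H>95)&(H<112)&(S>60)&(V<200),"mug",200)
    comp((z>.0035)&(z<.009),"z6",500)
E
```

```text
scene cap [362. 115.] top 0.198  [ 0.337 -0.103] [0.036 0.038]
scene cap [362. 155.] top 0.209  [ 0.453 -0.016] [0.038 0.038]
scene cap [425. 188.] top 0.197  [0.437 0.114] [0.037 0.037]
scene cap [329. 192.] top 0.209  [ 0.568 -0.001] [0.037 0.038]
scene cap [290. 227.] top 0.209  [0.67  0.004] [0.037 0.036]
scene cap [350. 264.] top 0.197  [0.658 0.119] [0.039 0.038]
scene crate [477. 322.] 1257 [528. 303.] [138. 139.] 80.1 z [0.053 0.059 0.062]
scene wood/cork [226. 188.] 1955 [ 561. -316.] [144. 131.] 78.6 z [0.012 0.015 0.017]
scene wood/cork [367. 231.] 922 [460.  11.] [136.  64.] 0.6 z [0.01  0.013 0.015]
scene wood/cork [292. 290.] 1691 [652.  -8.] [157. 110.] 1.1 z [0.01  0.013 0.015]
scene wood/cork [633. 407.] 337 [472. 575.] [54. 22.] 16.2 z [0.002 0.004 0.006]
scene wood/cork [628. 459.] 704 [559. 596.] [55. 34.] 11.1 z [0.002 0.004 0.006]
scene tape [194. 254.] 893 [ 743. -207.] [88. 87.] 44.9 z [0.007 0.024 0.028]
scene tape [615. 462.] 153 [576. 580.] [53. 23.] 31.7 z [0.003 0.004 0.006]
scene red [477. 319.] 4407 [520. 302.] [128. 125.] 80.3 z [0.005 0.008 0.043]
sce
[... 1501 characters left out ...]
 80.0 z [0.005 0.007 0.045]
side red [266. 398.] 2524 [498. 344.] [196. 100.] 34.6 z [0.005 0.027 0.048]
side mug [459. 229.] 253 [335. -82.] [27. 63.] 88.7 z [0.079 0.086 0.095]
side mug [455. 252.] 367 [333. -87.] [64. 36.] 7.7 z [0.022 0.034 0.047]
side mug [246. 254.] 253 [648. 136.] [63. 29.] 27.1 z [0.079 0.087 0.094]
side mug [165. 291.] 2588 [729. 249.] [ 75. 107.] 57.3 z [0.026 0.061 0.085]
side mug [247. 277.] 373 [648. 136.] [62. 28.] 27.3 z [0.021 0.034 0.047]
side mug [367. 290.] 267 [429. 134.] [62. 25.] 17.6 z [0.079 0.087 0.094]
side mug [365. 313.] 398 [430. 133.] [63. 29.] 14.6 z [0.022 0.034 0.047]
side z6 [266. 369.] 3347 [536. 285.] [102. 107.] 80.1 z [0.004 0.006 0.008]
```

```bash
python3 -m inch '[0,0,-3.5,0,0,0.116,0.75, 0,0,-3.5,0,0,0.116,0.75, -3.8,-3.1,0,0,0,0,0.75,-3.8,-3.1,0,0,0,0,0.75,-3.8,-3.1,0,0,0,0,0.75,-3.8,-3.1,0,0,0,0,0.75,-3.8,-3.1,0,0,0,0,0.75,-3.8,-3.1,0,0,0,0,0.75,-3.8,-3.1,0,0,0,0,0.75,-3.8,-3.1,0,0,0,0,0.75,-3.8,-3.1,0,0,0,0,0.75,-3.8,-3.1,0,0,0,0,0.75,-3.8,-3.1,0,0,0,0,0.75,-3.8,-3.1,0,0,0,0,0.75,-3.8,-3.1,0,0,0,0,0.75,-3.8,-3.1,0,0,0,0,0.75,0,0,0,0,0,0,0.75,0,0,0,0,0,0,0.75]' 40
```

```text
time_s: 3.05
ee_pos: [0.5602, -0.0037, 0.2753]
eef_rot: [3.141, -0.0, -1.571]
force: [1.2, -0.2, 0.1]
grip_width: 0.0704
```

```bash
python3 -m inch '[-0.3,-0.6,2,0,0,0,0.75,0,0,3,0,0,0,0.75,0,0,3,0,0,0,0.75,0,0,2.3,0,0,0,0.75,0,0,0,0,0,0,0.75,0,0,0,0,0,0,0,0,0,0,0,0,0,0,0,0,0,0,0,0,0,0,0,0,0,0,0,0,0,0,0,0,0,0,0]' 40; python3 -m inch '[0,0,-0.5,0,0,0,0,0,0,-1,0,0,0,0,0,0,-1,0,0,0,0,0,0,-0.5,0,0,0,0,0,0,0,0,0,0,0,0,0,0,0,0,0,0,0,0,0,0,0,0,0,0,0,0,0,0,0,0]'; python3 -c "
from station import ctrl
print(ctrl.get_obs()['force'],ctrl.get_obs()['moment'])"
```

```text
time_s: 4.3
ee_pos: [0.5666, -0.0004, 0.1729]
eef_rot: [-3.141, -0.0, -1.571]
force: [-0.3, -0.2, 3.5]
grip_width: 0.0395
time_s: 5.3
ee_pos: [0.5664, -0.0004, 0.2022]
eef_rot: [3.141, -0.0, -1.571]
force: [-0.3, -0.2, -2.1]
grip_width: 0.0396
[-0.30592428 -0.15279551 -2.07466407] [ 0.04442809 -0.00772595  0.00592384]
```

```bash
for i in 1 2 3; do python3 -m inch '[0,0,0,0,0,0,0,0,0,0,0,0,0,0]'; done
```

```text
time_s: 5.55
ee_pos: [0.5665, -0.0004, 0.2024]
eef_rot: [-3.142, 0.0, -1.571]
force: [0.3, -0.3, -0.2]
grip_width: 0.0395
time_s: 5.8
ee_pos: [0.5665, -0.0004, 0.2024]
eef_rot: [3.142, 0.0, -1.571]
force: [-0.4, -0.5, -1.9]
grip_width: 0.0393
time_s: 6.05
ee_pos: [0.5665, -0.0004, 0.2025]
eef_rot: [-3.142, 0.0, -1.571]
force: [0.9, 0.8, -0.6]
grip_width: 0.0395
```

```bash
python3 - <<'E'
from h import *
F=[]
for i in range(8):
    p,d=ctrl.camera("side"); F.append(ctrl.get_obs()["force"][2])
print(np.round(F,1),np.mean(F))
cv2.imwrite("pics/side1.png",cv2.resize(p[60:360,130:490,::-1],None,fx=2,fy=2))
E
```

```text
[-1.4 -1.4 -0.4 -1.7 -0.8 -1.2 -1.6 -1.5] -1.271189374272854
```

View pics/side1.png

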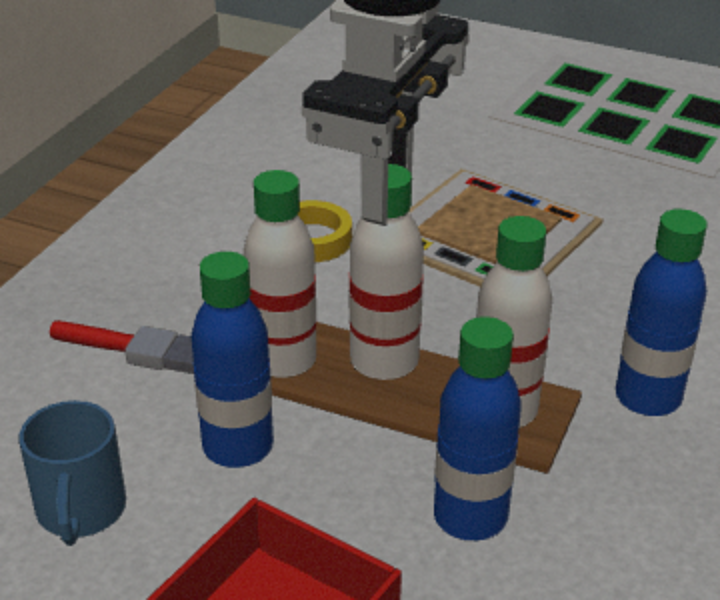

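Lifted and upright, about 1.3 N, so this one (the middle) is the empty bottle. It goes to the crate.

```bash
python3 -m inch '[0,0,-2,0,0,0,0,0,0,-2.5,0,0,0,0,-1,0.1,0,0,0,0,0,-2.4,0.3,0,0,0,0,0,-3.8,0.5,0,0,0,0,0,-3.8,0.5,0,0,0,0,0,-3.8,0.5,0,0,0,0,0,-3.8,0.5,0,0,0,0,0,-3.8,0.5,0,0,0,0,0,-3.8,0.6,0,0,0,0,0,-2.8,0.4,0,0,0,0,0,-1.4,0.6,0,0,0,0,0,0,0,0,0,0,0,0,0,0,0,0,0,0,0,0,0,0,0,0,0,0]'
```

```text
time_s: 8.32
ee_pos: [0.5218, 0.3028, 0.2475]
eef_rot: [-3.141, 0.0, -1.572]
force: [-0.1, -0.3, -1.2]
grip_width: 0.0394
```

```bash
python3 -m inch '[0,-0.4,2,0,0,0,0,0,0,2,0,0,0,0,0,0,2,0,0,0,0,0,0,1.2,0,0,0,0,0,0,0.5,0,0,0,0,0,0,0.3,0,0,0,0,0,0,0,0,0,0,0,0,0,0,0,0,0,0]'; python3 -m inch '[0,0,0,0,0,0,0.6,0,0,0,0,0,0,0.75,0,0,0,0,0,0,0.75,0,0,-3,0,0,0,0.75,0,0,-4,0,0,0,0.75,0,0,-3,0,0,0,0.75,0,0,0,0,0,0,0.75]'
```

```text
time_s: 9.32
ee_pos: [0.5257, 0.3037, 0.1679]
eef_rot: [-3.141, 0.0, -1.571]
force: [0.2, 0.1, -1.7]
grip_width: 0.0395
time_s: 10.2
ee_pos: [0.5261, 0.3039, 0.2697]
eef_rot: [-3.138, 0.002, -1.571]
force: [-0.7, -0.8, -0.3]
grip_width: 0.0704
```

```bash
python3 -m inch '[3.3,-1.6,0,0,0,0,0.75,3.3,-1.6,0,0,0,0,0.75,3.3,-1.6,0,0,0,0,0.75,3.3,-1.6,0,0,0,0,0.75,3.3,-1.6,0,0,0,0,0.75,3.3,-1.6,0,0,0,0,0.75,3.3,-1.6,0,0,0,0,0.75,3.3,-1.6,0,0,0,0,0.75,3.3,-1.6,0,0,0,0,0.75,0.2,0,0,0,0,0,0.75,0,0,0,0,0,0,0.75,0,0,0,0,0,0,0.75]'; python3 -c "
from h import *
p,d=ctrl.camera('side');cv2.imwrite('pics/side2.png',p[...,::-1])"
```

```text
time_s: 11.7
ee_pos: [0.6692, 0.0057, 0.2673]
eef_rot: [3.141, 0.0, -1.57]
force: [0.3, 0.5, 0.3]
grip_width: 0.0703
```

View pics/side2.png

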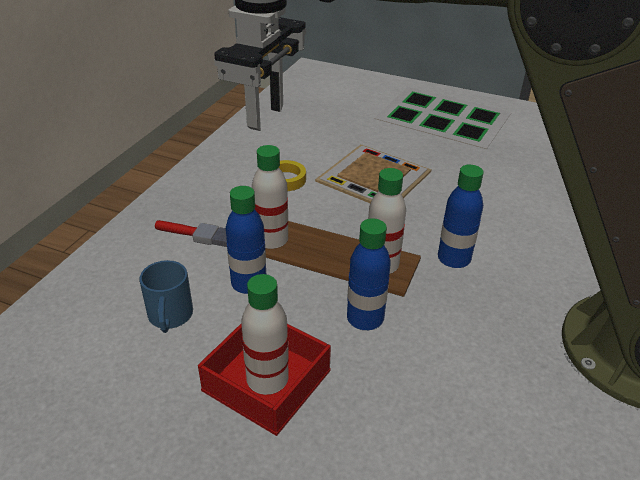

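The bottle at (266,340) stands upright in the crate, and the gripper is above the far bottle, cap at (268,158). Next I heft that one.

```bash
python3 -m inch '[0.2,0,2,0,0,0,0.75,0,0,3,0,0,0,0.75,0,0,3,0,0,0,0.75,0,0,1.5,0,0,0,0.75,0,0,0,0,0,0,0.75,0,0,0,0,0,0,0,0,0,0,0,0,0,0,0,0,0,0,0,0,0,0,0,0,0,0,0,0,0,0,0,0,0,0,0]' 40; python3 -m inch '[0,0,-0.5,0,0,0,0,0,0,-1,0,0,0,0,0,0,-1,0,0,0,0,0,0,-0.5,0,0,0,0,0,0,0,0,0,0,0,0,0,0,0,0,0,0,0,0,0,0,0,0,0,0,0,0,0,0,0,0]'; python3 - <<'E'
from h import *
F=[]
for i in range(6):
    p,d=ctrl.camera("side"); F.append(ctrl.get_obs()["force"][2])
print(np.round(F,1),np.mean(F))
E
```

```text
time_s: 13.0
ee_pos: [0.6696, 0.0026, 0.1729]
eef_rot: [-3.141, -0.0, -1.571]
force: [-0.6, 0.2, 3.3]
grip_width: 0.0397
time_s: 14.0
ee_pos: [0.6694, 0.0026, 0.2022]
eef_rot: [3.141, 0.0, -1.571]
force: [-0.4, -1.2, -4.4]
grip_width: 0.0396
[-3.3 -3.  -3.7 -3.9 -2.3 -3.3] -3.2640346237915487
```

About 3.4 N, so aluminium, the middling one. It goes back down where it stood.

```bash
python3 -m inch '[0,0,1,0,0,0,0,0,0,1,0,0,0,0,0,0,0.5,0,0,0,0,0,0,0.3,0,0,0,0,0,0,0.2,0,0,0,0,0,0,0,0,0,0,0,0,0,0,0,0,0,0,0,0,0,0,0,0.6,0,0,0,0,0,0,0.75,0,0,0,0,0,0,0.75,0,0,-3,0,0,0,0.75,0,0,-4,0,0,0,0.75,0,0,-2.7,0,0,0,0.75,0.5,3,0,0,0,0,0.75,0.5,4,0,0,0,0,0.75,0.5,4,0,0,0,0,0.75,0.2,4,0,0,0,0,0.75,0.1,4,0,0,0,0,0.75,0,2.7,0,0,0,0,0.75,0,0,0,0,0,0,0.75]'
```

```text
$: bad value
```

```bash
python3 -m inch '[0,0,0,0,0,0,0.75,0,0,0,0,0,0,0.75]'; python3 - <<'E'
from h import *
for c in("side","scene"):
    p,d=ctrl.camera(c);W=cloud(d,ctrl.camera_params(c));hsv=cv2.cvtColor(p,cv2.COLOR_RGB2HSV)
    m=(cv2.inRange(hsv,(45,120,60),(80,255,255))>0)&(d>0)&(W[...,2]>.1)&(W[...,2]<.23)
    n,l,st,ce=cv2.connectedComponentsWithStats(m.astype(np.uint8))
    for i in range(1,n):
        if st[i,4]>40:
            q=W[l==i];zt=np.percentile(q[:,2],95);q=q[q[:,2]>zt-.004];print(c,np.round(ce[i]),round(zt,3),np.round((q[:,:2].max(0)+q[:,:2].min(0))/2,3))
    if c=="scene": cv2.imwrite("pics/scene2.png",p[...,::-1])
E
```

```text
time_s: 14.55
ee_pos: [0.6696, 0.0026, 0.203]
eef_rot: [-3.141, -0.0, -1.571]
force: [0.4, 0.4, -0.1]
grip_width: 0.0562
side [269. 158.] 0.208 [0.666 0.004]
side [470. 177.] 0.196 [ 0.335 -0.103]
side [390. 181.] 0.208 [ 0.451 -0.016]
side [241. 199.] 0.197 [0.656 0.119]
side [372. 233.] 0.197 [0.435 0.116]
side [261. 291.] 0.202 [0.524 0.303]
scene [362. 115.] 0.197 [ 0.337 -0.103]
scene [362. 155.] 0.209 [ 0.452 -0.015]
scene [425. 188.] 0.197 [0.437 0.115]
scene [290. 227.] 0.209 [0.671 0.004]
scene [350. 264.] 0.197 [0.658 0.118]
scene [499. 272.] 0.203 [0.526 0.302]
```

My long row list was refused for a bad count, and the next command, sent in the same batch, then opened the gripper. The bottle dropped 3 cm onto the riser, so I check it before going on.

View pics/scene2.png

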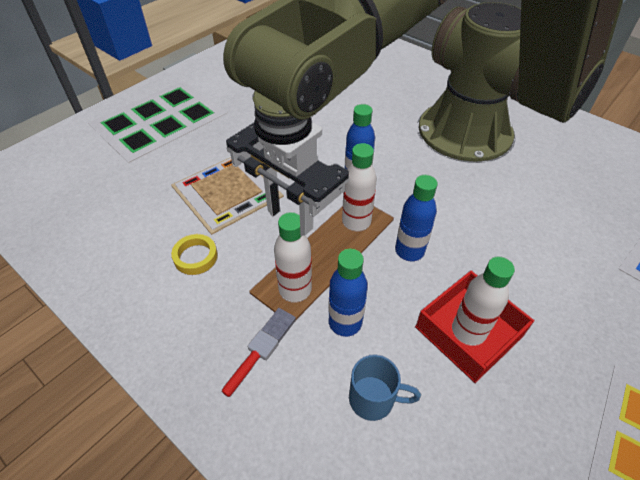

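The dropped bottle stands upright on the riser at (292,265), at (0.670, 0.004). Moving on to the last one, cap at (362,156).

```bash
python3 -m inch '[0,0,0,0,0,0,0.75, 0,0,-3,0,0,0,0.75, 0,0,-3.5,0,0,0,0.75, 0.3,3.6,0,0,0,0,0.75, 0.3,3.6,0,0,0,0,0.75, 0.3,3.6,0,0,0,0,0.75, 0.3,3.6,0,0,0,0,0.75, 0.3,3.6,0,0,0,0,0.75, 0.3,3.6,0,0,0,0,0.75, 0,0,0,0,0,0,0.75, 0,0,0,0,0,0,0.75]'
```

```text
time_s: 16.02
ee_pos: [0.454, -0.0154, 0.2677]
eef_rot: [-3.141, -0.0, -1.571]
force: [0.5, -0.2, -0.1]
grip_width: 0.071
```

```bash
python3 -m inch '[0,0.2,2,0,0,0,0.75, 0,0,3,0,0,0,0.75, 0,0,3,0,0,0,0.75, 0,0,1.5,0,0,0,0.75, 0,0,0,0,0,0,0.75, 0,0,0,0,0,0,0, 0,0,0,0,0,0,0, 0,0,0,0,0,0,0, 0,0,0,0,0,0,0, 0,0,0,0,0,0,0]' 45 && python3 -m inch '[0,0,-0.5,0,0,0,0, 0,0,-1,0,0,0,0, 0,0,-1,0,0,0,0, 0,0,-0.5,0,0,0,0, 0,0,0,0,0,0,0, 0,0,0,0,0,0,0, 0,0,0,0,0,0,0, 0,0,0,0,0,0,0]' && python3 - <<'E'
from h import *
F=[]
for i in range(6):
    p,d=ctrl.camera("side"); F.append(ctrl.get_obs()["force"][2])
print(np.round(F,1),np.mean(F))
E
```

```text
time_s: 17.27
ee_pos: [0.4517, -0.0155, 0.1728]
eef_rot: [-3.141, -0.0, -1.571]
force: [-0.7, -1.8, 3.9]
grip_width: 0.0393
time_s: 18.27
ee_pos: [0.4514, -0.0153, 0.2023]
eef_rot: [3.141, 0.0, -1.571]
force: [0.5, 0.8, -7.1]
grip_width: 0.0391
[-6.  -6.3 -6.3 -6.2 -6.6 -7. ] -6.398898413578022
```

About 6.4 N, so steel. It goes to the cork pad.

```bash
python3 -m inch '[0,0,-1,0,0,0,0, 0,0,-1,0,0,0,0, 1,-0.3,0,0,0,0,0, 1.6,-0.6,0,0,0,0,0, 2.2,-0.8,0,0,0,0,0, 2.4,-0.9,0,0,0,0,0, 2.4,-0.9,0,0,0,0,0, 2.4,-0.9,0,0,0,0,0, 2.4,-0.9,0,0,0,0,0, 2.4,-0.9,0,0,0,0,0, 2.4,-0.9,0,0,0,0,0, 2.4,-0.9,0,0,0,0,0, 2.4,-0.9,0,0,0,0,0, 2,-0.8,0,0,0,0,0, 1.4,-0.5,0,0,0,0,0, 1,-0.3,0,0,0,0,0, 0,0,0,0,0,0,0, 0,0,0,0,0,0,0]'; python3 - <<'E'
from h import *
p,d=ctrl.camera("side");np.savez("pics/s3.npz",p=p,d=d);cv2.imwrite("pics/side3.png",cv2.resize(p[60:360,200:560,::-1],None,fx=2,fy=2))
E
```

```text
time_s: 20.82
ee_pos: [0.5563, -0.2989, 0.2225]
eef_rot: [3.142, 0.0, -1.571]
force: [-0.6, -0.9, -6.6]
grip_width: 0.0394
```

View pics/side3.png

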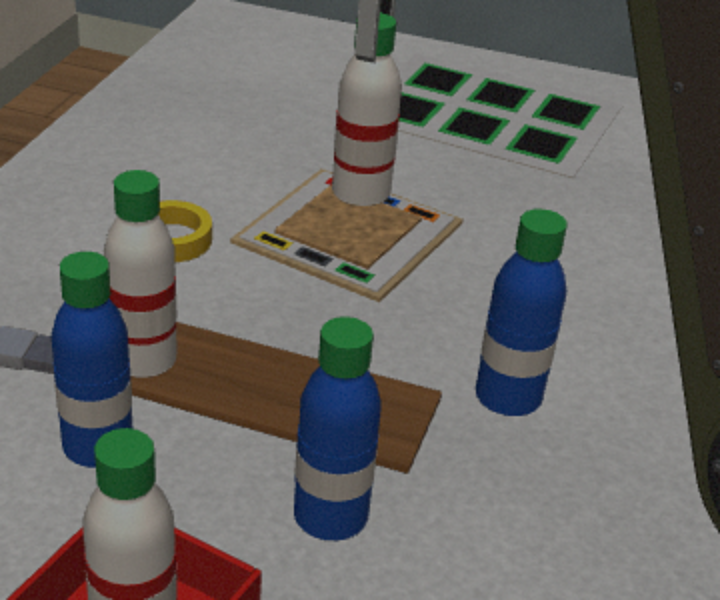

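The bottle hangs upright over the pad, at (365,115) in the crop. Now a slow lowering.

```bash
python3 -m inch '[0.8,-0.3,0,0,0,0,0, 0.8,-0.3,0.4,0,0,0,0, 0,0,0.8,0,0,0,0, 0,0,0.8,0,0,0,0, 0,0,0.8,0,0,0,0, 0,0,0.6,0,0,0,0, 0,0,0.4,0,0,0,0, 0,0,0.3,0,0,0,0, 0,0,0.3,0,0,0,0, 0,0,0.2,0,0,0,0, 0,0,0.1,0,0,0,0, 0,0,0,0,0,0,0, 0,0,0,0,0,0,0, 0,0,0,0,0,0,0, 0,0,0,0,0,0,0]'
```

```text
time_s: 22.75
ee_pos: [0.5624, -0.3154, 0.1755]
eef_rot: [-3.142, -0.0, -1.571]
force: [-0.2, 0.3, -6.3]
grip_width: 0.0397
```

```bash
python3 -m inch '[0,0,0.1,0,0,0,0, 0,0,0.1,0,0,0,0, 0,0,0,0,0,0,0, 0,0,0,0,0,0,0]'
```

```text
time_s: 23.25
ee_pos: [0.5628, -0.3156, 0.1749]
eef_rot: [-3.14, -0.001, -1.571]
force: [-1.3, 0.8, 5.1]
grip_width: 0.0394
```

Contact (the force flipped to +5 N). Release and retreat.

```bash
python3 -m inch '[0,0,-0.1,0,0,0,0, 0,0,0,0,0,0,0.6, 0,0,0,0,0,0,0.75, 0,0,0,0,0,0,0.75, 0,0,0,0,0,0,0.75, 0,0,-3,0,0,0,0.75, 0,0,-4,0,0,0,0.75, 0,0,-4,0,0,0,0.75, 0,0,-4,0,0,0,0.75, 0,0,0,0,0,0,0.75, 0,0,0,0,0,0,0.75]' && python3 - <<'E'
from h import *
for c in("side","scene"):
    p,d=ctrl.camera(c);W=cloud(d,ctrl.camera_params(c));hsv=cv2.cvtColor(p,cv2.COLOR_RGB2HSV)
    m=(cv2.inRange(hsv,(45,120,60),(80,255,255))>0)&(d>0)&(W[...,2]>.1)&(W[...,2]<.23)
    n,l,st,ce=cv2.connectedComponentsWithStats(m.astype(np.uint8))
    for i in range(1,n):
        if st[i,4]>40:
            q=W[l==i];zt=np.percentile(q[:,2],95);q=q[q[:,2]>zt-.004];print(c,np.round(ce[i]),round(zt,3),np.round((q[:,:2].max(0)+q[:,:2].min(0))/2,3))
    for t in("mug","brush","tape","crate","print"): print(c,t,[(np.round(x["centre"]).tolist(),round(x["score"],2)) for x in ctrl.place_of(c,t)][:1])
    cv2.imwrite(f"pics/{c}4.png",p[...,::-1])
E
```

```text
time_s: 24.62
ee_pos: [0.5623, -0.3153, 0.3234]
eef_rot: [3.141, 0.001, -1.571]
force: [-0.4, -0.3, -0.4]
grip_width: 0.0706
side [385.  95.] 0.21 [ 0.561 -0.314]
side [267. 157.] 0.209 [0.668 0.002]
side [470. 177.] 0.196 [ 0.335 -0.102]
side [241. 199.] 0.197 [0.657 0.119]
side [372. 233.] 0.197 [0.435 0.115]
side [261. 291.] 0.203 [0.525 0.303]
side mug [([170.0, 310.0], 0.92)]
side brush [([198.0, 234.0], 0.85)]
side tape [([287.0, 183.0], 0.73)]
side crate [([266.0, 381.0], 0.68)]
side print [([372.0, 174.0], 0.96)]
scene [362. 115.] 0.197 [ 0.336 -0.103]
scene [211. 118.] 0.211 [ 0.564 -0.316]
scene [425. 188.] 0.197 [0.437 0.115]
scene [290. 226.] 0.209 [0.671 0.003]
scene [350. 264.] 0.197 [0.658 0.118]
scene [499. 272.] 0.203 [0.527 0.302]
scene mug [([366.0, 398.0], 0.7)]
scene brush [([260.0, 356.0], 0.75)]
scene tape [([192.0, 256.0], 0.97)]
scene crate [([468.0, 332.0], 0.69)]
scene print [([229.0, 190.0], 0.94)]
```

View pics/side4.png

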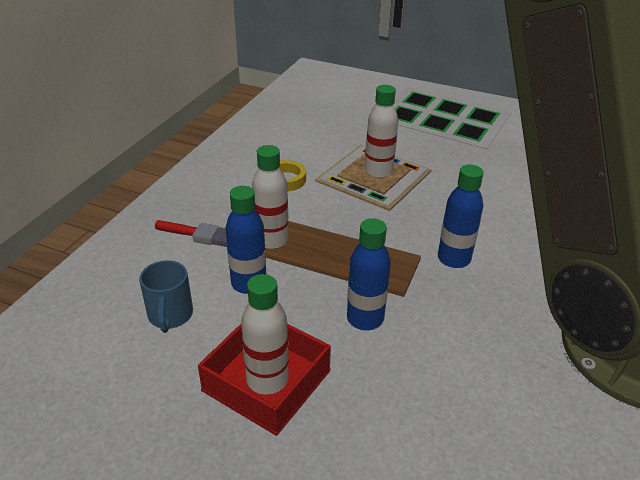

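All three bottles stand upright in place: on the pad (382,150), on the riser (270,205) and in the crate (266,340). The bystanders are unmoved, and the arm is clear.

```bash
python3 -c "
from station import ctrl
ctrl.hand_in()"
```

```text
the job is handed in; nothing more can be done
```

I hefted all three white bottles, put each where the task asked, and handed the job in at about 25 s of the 69 s; no verdict was reported.

| Bottle (start position) | Measured weight | Where it stands now |
|---|---|---|
| Middle | about 1.3 N (empty) | in the red crate |
| Far | about 3.3 N (aluminium) | on the riser, close to where it stood |
| Near | about 6.4 N (steel) | on the cork pad |

**Last checks:** Cap heights from both cameras fit all three bottles standing upright. The heavy one is at about (0.562, -0.315), within about 10 mm of my estimates of the pad centre. The mug, brush and tape detections moved at most about 5 pixels from the start, which is within the detectors' own scatter. The gripper was at 0.32 m, clear of everything.

**One mishap:** I miscounted the rows in the move that should have set the middling bottle down, so it was refused. The next command, already sent in the same batch, opened the gripper and dropped the bottle about 3 cm onto the riser. It landed and stayed upright at its old spot, as two later looks showed.

**Not checked:** I could not measure the contact forces on the print, crate and riser, only infer them from the weights. The middling bottle's weight is a noisy reading near the bottom of the aluminium range.

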